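# Return the checked jar to its row and show the amber jar to the camera

### The arm

A 6-joint arm with a two-finger parallel gripper is mounted at the origin on a cart in front of the work surface, level with it; the furniture and walls round the work are solid. World frame = base frame: x ahead of the robot, y to its left, z up, the work surface at z = 0. Lengths are in m, angles in rad, forces in N, time in s.
With the tool pointing down it reaches from about 0.4 to 0.825 m from the base axis. Payload 7 kg.
Tool frame: the origin (TCP) lies midway between the tips of the shut fingers; the grasp point (between the pads) lies robot.grip_point_offset behind it (robot.grip_point_offset is the distance from the TCP to the grasp point, in m); x points along the fingers, z is the direction in which the jaws open and shut, and the axes are right-handed (so a half turn about x gives the same grasp; the last joint's range is limited). The gripper opens to 88 mm and grips with 3 to 60 N. Pads are 19 mm wide; open, the fingers measure 130 mm over their backs; the gripper's body (78 mm by 193 mm) begins 47 mm behind the grasp point.
Start: joints at [1.603, 0.359, 0.012, 0, -1.224, -0.288], TCP at [0.171, 0.653, 0.227] pointing down, gripper open.
Joint ranges: [-3.07, 3.07], [-1.43, 2.12], [-1.02, 1.25], [-3.03, 1.67], [-3.05, -0], [-3.03, 3.03]. Speed limits (rad/s): [2.39, 2.39, 3.01, 3.14, 3.14, 3.14].

### API

Orientations are given as a rotation vector (axis times angle).
In Python, from cell import robot, optics, order gives the robot as it stands.
- The arm moves only by the shell command python3 -m handwheel 'ROWS'. ROWS is JSON, a list of rows, each an object with "fingers": the opening in per cent of the stroke, from 0 (shut) to 100 (fully open); "xyz": the shift along the tool's x, y, z in cm, a list of three; "yaw": the turn about the tool's x in rad. In form: [{"fingers": fingers, "xyz": [tx, ty, tz], "yaw": yaw}, ...]. A call has 1 to 10 rows; each row is the pose to reach, as a shift and turn from the pose measured when the call began, along the tool's axes at that moment; what a row does not reach only later rows make up. A row lasts 1/8 s, in which the tool goes at most 62.5 mm and 10.7 degrees, less where a joint would pass 70% of its speed; a pose out of reach is approached as far as the arm can. A call with a gripper value outside its range is refused whole. The fingers move at their own pace and stop on an object; the grip force is fixed at half the most. Time passes only in rows, so rows that repeat a pose let the fingers close. It gives the time, the measured TCP pose, the force and the opening at its end, in the units of the state.
- robot.read_state(): the state, without advancing time (a new reading comes with each control period).
- optics.get_image(name): name is "scene" or "top" or "wrist"; returns a dict with "img" (384x512x3 uint8, blue, green, red), "range_z" (384x512 float32, m along the optical axis (not along the pixel's ray), 0 where there is no reading), "fx", "fy", "cx", "cy" (pixels), "R" (3x3) and "t" (3): a world point X has camera coordinates R X + t; the wrist camera has in their place "mount" (4x4, takes a point from camera to tool coordinates, whose origin is the TCP and whose axes are the tool frame's). Camera axes: x right, y down, z forward; pixel columns grow to the right and rows downward; lengths in m; the calibration is good to about 2 mm. A picture is of the moment at which its call begins: read the wrist's pose just before it.
- order.hand_in(): hands the job in, once; it reports no verdict.
The state is a dict: "time_s": time; "joint_pos": joint angles; "joint_velocities": joint speeds; "joint_torque": joint torques, N m; "tcp_pos": TCP position; "orientation": TCP orientation; "ft_force": force on the tool from outside, world axes, zero at the start; "moment": the same for the moment, N m; "opening": opening from 0.0 (shut) to 1.0 (fully open).
Only numpy, scipy, OpenCV 4.12 (cv2) and the standard library are available. Lean on these libraries where they do the work, as an engineer would, in place of code of your own. Each camera call takes 0.05 s, during which the arm holds its last target. There are 200 camera calls.

### The job

The jars on the low wooden rack are having their bases checked one by one. Stand the violet jar that is out on the worktop, already checked, upright in the rack's vacant place on the green-and-white mark, centred and in line with the row, and let go of it; then take the amber jar from the row and hold its base up squarely to the inspection camera, centred in front of the lens and 10 cm from the glass. Finish while still holding the amber jar there, steady in the air; do not touch the camera, and leave the other jars, the cream tub and the timer where they are.

Things in the scene. Friction and masses are not known exactly. Their poses are not given: they have to be found in the camera images.
- rack: Low wooden rack for a row of four jars. Origin: centre of its underside; z up, y along the row, x across it. Board top 18 mm up, 236 mm (y) by 84 mm (x). Four places at x = 0, y = +84, +28, -28, -84 mm. End cheeks at y = +-122 mm rise to 34 mm, rails at x = +-44.5 mm to 24 mm above the worktop. Room to grip a jar with one finger in front of and one behind the row (along x).
- place_mark: Round paper mark, 34 mm across, white rim and green middle, flat (under 1 mm) and fixed on the rack's board in the one vacant place. Origin: its centre, on the board, 18 mm above the worktop. Which of the four places is vacant varies.
- violet_jar_center (a point): Centre (half-way up, on the axis) of the violet jar that stands alone on the worktop, to the right: round, upright, rigid closed jar 35 mm in diameter, 64 mm tall, about 70 g, dark lid fixed. Grip it anywhere across its diameter. z axis: up its axis, from base to lid.
- amber_jar_center (a point): Centre (half-way up, on the axis) of the only amber jar, which stands in the row: round, upright, rigid closed jar 38 mm in diameter, 60 mm tall, about 70 g, black lid fixed. z axis: up its axis, from base to lid.
- amber_jar_base (a point): Centre of the amber jar's flat base (underside), 30 mm below its centre along its axis. z axis: up the jar's axis, from base to lid. This is the face to show to the camera.
- amber_jar: The amber jar as a whole, origin at the centre of its underside, z up its axis, from base to lid.
- camera_head: Head of the inspection camera, white with a black lens barrel 44 mm across. Origin: centre of the lens glass, 92 mm above the worktop. z axis: line of sight out of the lens, upwards and leaning 35 degrees towards the robot. Shown rightly, the amber jar's base centre is on this axis at z = 100 mm and the jar's z (base to lid) points along this z (turn about it is free).
- camera_stand: Stand of the inspection camera, with the head on it, fixed on the worktop: grey round foot 100 mm across and an aluminium fork; the whole is about 105 mm tall. Origin: centre of the foot's underside; its x axis points away from the side that the lens leans to.
- row_jar_1_center (a point): Centre (half-way up) of a violet jar in the row, 35 mm in diameter, 64 mm tall, standing upright on the rack; to be left alone.
- row_jar_2_center (a point): Centre (half-way up) of another violet jar in the row, same size; to be left alone.
- cream_tub_center (a point): Centre (half-way up) of a round cream-coloured lidded tub, 70 mm across, 51 mm tall, loose on the worktop; to be left alone.
- kitchen_timer_center (a point): Centre (half-way up) of a flat white timer, 62 x 66 x 20 mm, loose on the worktop; to be left alone.
- violet_jar: The lone violet jar as a whole, origin at the centre of its underside, z up its axis.
There are look-alikes about, which are no part of the job. Of the things that look like the camera_stand, the largest one is meant.

How it is judged:
By the outcome, as a careful person would: the job done as asked, in the order asked, and still so for the second after the job is handed in, while the arm keeps its last pose, push and grip.
It also fails if it takes over 51 s, if anything falls off the work surface, if the arm or the gripper's body presses on something with over 40 N, if the wrist force passes 120 N, or if a joint passes its speed limit or range.

## Working session

There is one attempt and no reset: what is moved stays moved. The work goes in short steps, Python scripts to look and compute and a shell command to move; the robot and the scene stay as the last step left them, time stands still between calls to the robot, and variables do not carry over. Pictures are saved under pics/ and viewed, about 8 in all and at most 12, crops included, and the job is handed in when it is done.

```bash
ls; mkdir -p pics; python3 - <<'E'
from cell import robot, optics
import cv2,numpy as np
print(robot.read_state(), robot.grip_point_offset)
for n in("scene","top"):
    d=optics.get_image(n); cv2.imwrite(f"pics/{n}0.png",d["img"]); np.savez(f"{n}0.npz",**d)
    print(n,d["R"],d["t"],d["fx"],d["cx"],d["cy"])
print(optics.get_image("wrist")["mount"])
a=cv2.imread("pics/scene0.png");b=cv2.imread("pics/top0.png")
E
```

```text
pics
{'time_s': 0.0, 'joint_pos': array([ 1.60311208e+00,  3.59373859e-01,  1.10465248e-02, -3.59310297e-04,
       -1.22408625e+00, -2.88085279e-01]), 'joint_velocities': array([ 0.00176283,  0.00010159,  0.00018452, -0.00130422, -0.00095695,
       -0.00052157]), 'joint_torque': array([-7.98453984e-04, -5.82710838e+01,  2.93055135e+01,  6.99728161e+00,
        6.98360396e-03, -1.62211750e-04]), 'tcp_pos': array([0.17067723, 0.65255448, 0.22562409]), 'orientation': array([ 1.39384053,  1.07593643, -1.39599126]), 'ft_force': array([ 0.04937244, -0.39023872, -0.00911345]), 'moment': array([ 0.01764218,  0.01289405, -0.02387605]), 'opening': 1.0000641846023546} 0.0188
scene [[-0.90454586 -0.42592797 -0.0195485 ]
 [-0.27880911  0.62555155 -0.72866367]
 [ 0.32258683 -0.65365941 -0.68459266]] [0.4740777  0.26111981 0.97431117] 477.25095144080245 255.78535197339812 191.685263957697
top [[-0.00191421 -0.99994326 -0.01047907]
 [-0.98436885  0.00372965 -0.1760797 ]
 [ 0.1761088   0.00997822 -0.98432013]] [-0.07028006  0.56075925  1.21260276] 464.9377227195506 251.942556307392 183.8719911187937
[[-6.04588523e-04 -3.04458276e-01  9.52525481e-01 -1.57662363e-01]
 [-2.59795603e-04 -9.52525576e-01 -3.04458471e-01  8.21969385e-02]
 [ 9.99999783e-01 -4.31534029e-04  4.96789110e-04  4.14713912e-04]
 [ 0.00000000e+00  0.00000000e+00  0.00000000e+00  1.00000000e+00]]
```

View pics/scene0.png

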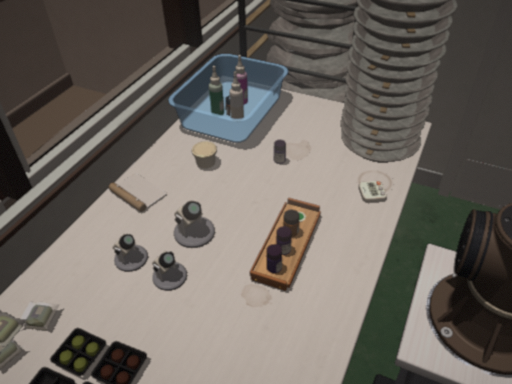

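View pics/top0.png

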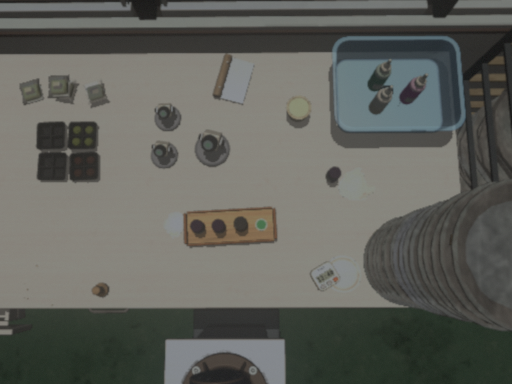

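```bash
cat > h.py <<'E'
import numpy as np,cv2
from scipy.spatial.transform import Rotation as Ro
def cloud(d):
    z=d["range_z"].astype(float);v,u=np.mgrid[:z.shape[0],:z.shape[1]]
    c=np.stack([(u-d["cx"])/d["fx"]*z,(v-d["cy"])/d["fy"]*z,z],-1)
    P=(c-d["t"])@d["R"]
    P[z==0]=np.nan
    return P
def wcloud(d,s):
    z=d["range_z"].astype(float);v,u=np.mgrid[:z.shape[0],:z.shape[1]]
    c=np.stack([(u-d["cx"])/d["fx"]*z,(v-d["cy"])/d["fy"]*z,z],-1)
    m=d["mount"];P=c@m[:3,:3].T+m[:3,3]
    P=P@Ro.from_rotvec(s["orientation"]).as_matrix().T+s["tcp_pos"]
    P[z==0]=np.nan
    return P
E
python3 - <<'E'
from h import *
print("tool R\n",Ro.from_rotvec([1.39384053,1.07593643,-1.39599126]).as_matrix().round(4))
s=dict(np.load("scene0.npz"));t=dict(np.load("top0.npz"))
for d,pts in((s,dict(mark=(301,217),a=(292,213),b=(285,234),c=(274,252),lone=(280,145),cam=(192,210),camfoot=(200,236),tub=(205,148),timer=(373,190),binrim=(230,136),table=(250,180))),
 (t,dict(mark=(261,225),a=(198,226),b=(219,227),c=(241,225),lone=(333,174),cam=(209,145),c2=(166,113),c3=(161,153),tub=(299,105),timer=(323,275),plate=(385,230),binrim=(345,132),small=(99,290),table=(290,180)))):
    P=cloud(d)
    for k,(u,v) in pts.items(): print(k,np.nanmedian(P[v-1:v+2,u-1:u+2].reshape(-1,3),0).round(3),d["img"][v,u])
c=s["img"][130:280,150:350]; c=np.clip(cv2.resize(c,None,fx=3.9,fy=3.9,interpolation=cv2.INTER_CUBIC).astype(float)*1.8,0,255)
cv2.imwrite("pics/crop1.png",c)
E
```

```text
tool R
 [[-3.000e-04  9.674e-01 -2.531e-01]
 [-1.600e-03 -2.531e-01 -9.674e-01]
 [-1.000e+00  1.000e-04  1.600e-03]]
mark [ 0.447 -0.096  0.019] [ 68 113  61]
a [ 0.452 -0.047  0.078] [53 58 63]
b [0.441 0.022 0.081] [50 42 55]
c [0.442 0.08  0.083] [46 36 50]
lone [ 0.584 -0.286  0.064] [64 58 68]
cam [0.66  0.05  0.092] [106 116 104]
camfoot [0.644 0.056 0.013] [63 64 68]
tub [ 0.776 -0.206  0.051] [136 166 186]
timer [ 0.313 -0.262  0.018] [101 115 117]
binrim [ 0.754 -0.314  0.025] [159 141 117]
table [ 0.629 -0.187  0.001] [164 174 186]
mark [ 0.451 -0.096  0.021] [ 76 109  72]
a [0.444 0.069 0.083] [57 54 61]
b [0.441 0.014 0.083] [56 53 61]
c [ 0.446 -0.043  0.079] [53 57 60]
lone [ 0.584 -0.29   0.064] [56 53 59]
cam [0.659 0.042 0.093] [82 92 79]
c2 [0.755 0.163 0.071] [71 74 71]
c3 [0.643 0.175 0.071] [82 85 81]
tub [ 0.784 -0.204  0.05 ] [115 140 137]
timer [ 0.317 -0.262  0.017] [ 98 111 110]
plate [ 0.425 -0.392  0.173] [73 77 78]
binrim [ 0.717 -0.338  0.003] [68 68 66]
small [0.28  0.329 0.051] [65 80 92]
table [ 0.58  -0.179  0.001] [127 135 136][ WARN:0@0.761] global loadsave.cpp:1063 imwrite_ Unsupported depth image for selected encoder is fallbacked to CV_8U.
```

View pics/crop1.png

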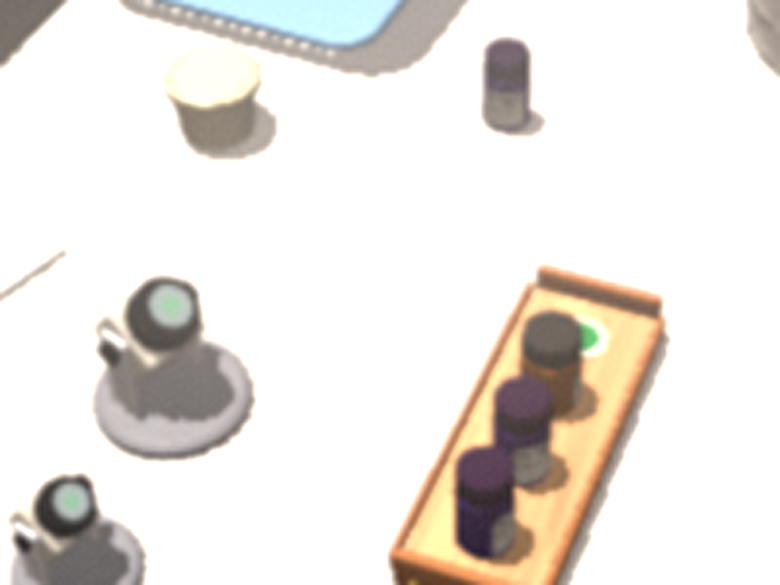

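Candidates: camera stands at scene px (192,217) big, (128,252) and (168,268) small → big one. Violet: lone (280,152); row ones (274,257), (285,238) stay. Amber (292,220), the brown jar beside the mark (302,217). Now finer measurement.

```bash
python3 - <<'E'
from h import *
from scipy.optimize import least_squares
D={n:dict(np.load(n+"0.npz")) for n in("scene","top")}
C={n:cloud(D[n]) for n in D}
def top(n,xy,zt,r):
    P=C[n].reshape(-1,3);m=(np.hypot(*(P[:,:2]-xy).T)<r*1.5)&(abs(P[:,2]-zt)<.006)
    (c,rr),_=cv2.minEnclosingCircle(P[m][:,None,:2].astype(np.float32)),0
    q=P[m]; return np.r_[q.mean(0),c,rr,m.sum()].round(4)
for n in C:
    for k,xy,z,r in(("lone",(.584,-.288),.064,.0175),("A",(.447,-.045),.078,.019),("B",(.441,.017),.082,.0175),("C",(.442,.075),.082,.0175),("tub",(.78,-.205),.051,.035)): print(n,k,top(n,np.array(xy),z,r))
    P=C[n];im=D[n]["img"].astype(int)
    near=(abs(P[...,0]-.447)<.07)&(abs(P[...,1])<.16)
    g=near&(im[...,1]>im[...,2]+15)&(im[...,1]>im[...,0]+15)&(P[...,2]<.03)
    print("green",P[g].mean(0).round(4),g.sum())
    # rack outline
    m=near&(P[...,2]>.012)&(P[...,2]<.037)
    print("rack",[np.round(x,4) for x in cv2.minAreaRect(P[m][:,None,:2].astype(np.float32))])
    # cam foot: z ~ const top
    m=(np.hypot(P[...,0]-.66,P[...,1]-.045)<.08)&(P[...,2]>.006)
    q=P[m];f=q[q[:,2]<.02]
    print("foot",cv2.minEnclosingCircle(f[:,None,:2].astype(np.float32)),np.median(f[:,2]))
    h=q[q[:,2]>.075]; print("head n",len(h),h.min(0).round(3),h.max(0).round(3))
    # glass pixels: greenish
    gl=m&(P[...,2]>.07)&(im[...,1]>im[...,2]+8)
    gq=P[gl]; 
    if len(gq)>5: print("glass",gq.mean(0).round(4),len(gq),np.linalg.svd(gq-gq.mean(0))[2][2].round(3), np.linalg.svd(gq-gq.mean(0))[1])
    lone=(np.hypot(P[...,0]-.584,P[...,1]+.288)<.12)&(P[...,2]>.01)&(np.hypot(P[...,0]-.584,P[...,1]+.288)>.03)
    print("near lone",P[lone].min(0) if lone.any() else None,P[lone].max(0) if lone.any() else None)
E
```

```text
scene lone [ 5.885e-01 -2.923e-01  6.410e-02  5.898e-01 -2.943e-01  1.770e-02
  8.400e+01]
scene A [ 4.521e-01 -3.920e-02  7.770e-02  4.524e-01 -4.150e-02  1.900e-02
  1.620e+02]
scene B [4.466e-01 1.890e-02 8.200e-02 4.475e-01 1.760e-02 1.760e-02 1.560e+02]
scene C [4.453e-01 7.480e-02 8.190e-02 4.475e-01 7.430e-02 1.850e-02 1.750e+02]
scene tub [ 7.775e-01 -2.013e-01  5.020e-02  7.802e-01 -2.024e-01  3.740e-02
  3.400e+02]
green [ 0.4488 -0.0996  0.0193] 28
rack [array([ 0.4503, -0.0122]), array([0.0954, 0.2559]), np.float64(3.1455)]
foot ((0.6702470779418945, 0.04304897412657738), 0.04977206885814667) 0.012137983887752123
head n 319 [0.645 0.014 0.075] [0.701 0.067 0.103]
glass [0.6597 0.0435 0.0926] 28 [-0.67   0.152  0.726] [0.01998848 0.01794335 0.00758225]
near lone None None
top lone [ 5.897e-01 -2.929e-01  6.350e-02  5.897e-01 -2.930e-01  1.690e-02
  1.210e+02]
top A [ 4.529e-01 -3.960e-02  7.790e-02  4.532e-01 -3.960e-02  1.830e-02
  1.500e+02]
top B [4.475e-01 1.870e-02 8.210e-02 4.475e-01 1.900e-02 1.710e-02 1.310e+02]
top C [4.462e-01 7.470e-02 8.220e-02 4.464e-01 7.500e-02 1.660e-02 1.270e+02]
top tub [ 7.780e-01 -2.008e-01  4.990e-02  7.786e-01 -1.995e-01  3.620e-02
  4.730e+02]
green [ 0.4543 -0.0962  0.0188] 69
rack [array([ 0.4504, -0.01  ]), array([0.0943, 0.253 ]), np.float64(3.1261)]
foot ((0.6569287776947021, 0.04675910249352455), 0.075055330991745) 0.011855444785006069
head n 292 [0.647 0.011 0.075] [0.702 0.064 0.105]
glass [0.6598 0.0455 0.0921] 17 [-0.698  0.371  0.613] [0.01546633 0.0127562  0.00795559]
near lone [ 0.57168547 -0.35945898  0.010789  ] [ 0.70041138 -0.31656214  0.10285941]
```

```bash
python3 - <<'E'
from h import *
D={n:dict(np.load(n+"0.npz")) for n in("scene","top")}
Q=np.concatenate([cloud(D[n]).reshape(-1,3) for n in D]);Q=Q[~np.isnan(Q[:,0])]
for y0 in np.arange(-.5,-.2,.03):
    r=[]
    for x0 in np.arange(.36,.84,.04):
        m=(Q[:,0]>=x0)&(Q[:,0]<x0+.04)&(Q[:,1]>=y0)&(Q[:,1]<y0+.03)
        r.append("%5d/%3d"%(1000*Q[m,2].max(),np.percentile(Q[m,2],50)*1000) if m.any() else "    -    ")
    print("%.2f"%y0,*r)
E
```

```text
-0.50   576/573   577/394   592/301     7/  0    10/  0     5/  0     6/  0     6/  0   104/  3     8/  2     9/  2   129/ 26
-0.47   578/572   585/326   604/315     8/  0     6/  0     7/  0     6/  0     6/  0   103/  3     8/  2   110/  3    69/ 62
-0.44   578/572   602/573   604/351     7/  0     6/  0     5/  0     6/  0     6/  0   103/  4     7/  2   174/ 94   131/ 40
-0.41   603/374   605/388   602/  2     5/  0     7/  0     7/  0     7/  0     9/  0   103/  3     9/  3   112/ 32    95/  2
-0.38   605/383   604/103    10/  0     5/  0     8/  0    10/  0     6/  0     5/  0   102/  3     8/  3     8/  3     7/  2
-0.35     6/  0     7/  0     6/  0     5/  0     7/  0     7/  1     7/  0     5/  0   106/  4    72/  6     8/  3    11/  3
-0.32     6/  0     7/  0     6/  0     7/  0     6/  0    74/ 28    67/  0     7/  0   103/  1   104/ 36   102/ 39   105/ 39
-0.29     6/  0     6/  0     6/  0     8/  0     7/  0    68/ 13    67/  0     7/  0     6/  0     8/  0     9/  0     7/  0
-0.26     6/  0     6/  0     7/  0     6/  0     7/  0     5/  0     5/  0     6/  0     6/  0     7/  0    53/  1     6/  0
-0.23     5/  0     8/  0     6/  0     8/  0     5/  0     7/  0     6/  0     7/  0     8/  0    56/  1    55/ 50    54/  6
```

```bash
python3 -m handwheel '[{"fingers":100,"xyz":[0,64.5,80.9],"yaw":0.785},{"fingers":100,"xyz":[0,64.5,80.9],"yaw":0.785},{"fingers":100,"xyz":[0,64.5,80.9],"yaw":0.785},{"fingers":100,"xyz":[0,64.5,80.9],"yaw":0.785},{"fingers":100,"xyz":[0,64.5,80.9],"yaw":0.785},{"fingers":100,"xyz":[0,64.5,80.9],"yaw":0.785},{"fingers":100,"xyz":[0,64.5,80.9],"yaw":0.785},{"fingers":100,"xyz":[0,64.5,80.9],"yaw":0.785},{"fingers":100,"xyz":[0,64.5,80.9],"yaw":0.785}]'; cat >> h.py <<'E'
def wlook(name):
    from cell import robot,optics
    s=robot.read_state();d=optics.get_image("wrist");cv2.imwrite(f"pics/{name}.png",d["img"]);return s,d,wcloud(d,s)
def topfit(P,xy,zt,r):
    q=P.reshape(-1,3);q=q[(np.hypot(*(q[:,:2]-xy).T)<r*1.5)&(abs(q[:,2]-zt)<.005)]
    if len(q)<10: return None
    c,rr=cv2.minEnclosingCircle(q[:,None,:2].astype(np.float32));return np.r_[q.mean(0),c,rr,len(q)].round(4)
def go(s,tgt,head=None):
    "print tool shift (cm) and yaw for a world TCP target and jaw heading"
    R=Ro.from_rotvec(s["orientation"]).as_matrix()
    print("shift cm",(R.T@(np.array(tgt)-s["tcp_pos"])*100).round(2),"tool x",R[:,0].round(3),"heading",np.degrees(np.arctan2(R[1,2],R[0,2])).round(2), end=" ")
    if head is not None: print("yaw",-(np.radians(head)-np.arctan2(R[1,2],R[0,2])))
    print()
E
python3 - <<'E'
from h import *
s,d,P=wlook("w1"); print(s["time_s"],s["tcp_pos"],s["joint_pos"].round(2))
np.savez("w1.npz",P=P,img=d["img"])
for k,xy,z,r in(("cam",(.66,.045),.1,.03),("A",(.4525,-.04),.078,.019),("B",(.447,.018),.082,.0175)): print(k,topfit(P,np.array(xy),z,r))
go(s,(.5897,-.2932,.16))
E
```

```text
time_s: 1.27
tcp_pos: [0.3989, 0.1369, 0.2271]
orientation: [1.923, 0.522, -1.922]
ft_force: [1.0, 0.9, -0.3]
opening: 0.994
1.275 [0.39892965 0.13686324 0.22708783] [ 0.8  -0.08 -0.51  0.   -1.14 -0.27]
cam None
A [ 4.459e-01 -3.240e-02  7.690e-02  4.477e-01 -3.570e-02  1.570e-02
  3.380e+02]
B [4.463e-01 1.520e-02 8.140e-02 4.462e-01 1.520e-02 1.680e-02 9.910e+02]
shift cm [ 6.74 46.74  5.31] tool x [ 0.001 -0.001 -1.   ] heading -149.6
```

```bash
python3 -m handwheel '[{"fingers":100,"xyz":[0,46.7,5.3],"yaw":0},{"fingers":100,"xyz":[0,46.7,5.3],"yaw":0},{"fingers":100,"xyz":[0,46.7,5.3],"yaw":0},{"fingers":100,"xyz":[0,46.7,5.3],"yaw":0},{"fingers":100,"xyz":[0,46.7,5.3],"yaw":0},{"fingers":100,"xyz":[3,46.7,5.3],"yaw":0},{"fingers":100,"xyz":[6.7,46.7,5.3],"yaw":0},{"fingers":100,"xyz":[6.7,46.7,5.3],"yaw":0},{"fingers":100,"xyz":[6.7,46.7,5.3],"yaw":0},{"fingers":100,"xyz":[6.7,46.7,5.3],"yaw":0}]'
python3 - <<'E'
from h import *
s,d,P=wlook("w2"); print(s["time_s"],s["tcp_pos"],s["joint_pos"].round(2))
print(topfit(P,np.array((.59,-.293)),.064,.0175))
go(s,(.5897,-.2932,.045-.0188))
E
```

```text
time_s: 2.58
tcp_pos: [0.5887, -0.2992, 0.1604]
orientation: [1.922, 0.516, -1.927]
ft_force: [0.6, 1.0, 0.2]
opening: 1.002
2.575 [ 0.58869118 -0.29924919  0.16042656] [-0.17  0.38 -0.11  0.   -1.08  0.7 ]
[ 5.893e-01 -2.989e-01  6.330e-02  5.888e-01 -2.984e-01  1.700e-02
  9.160e+02]
shift cm [13.42 -0.49 -0.43] tool x [-0.002 -0.003 -1.   ] heading -149.85
```

View pics/w2.png

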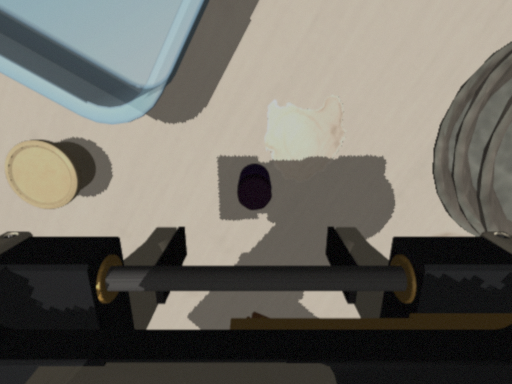

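Wrist view: violet jar at (255,187), centred between the open fingers; tub at (42,174), bin upper left, plate stack right. Arm may have been still settling; recheck.

```bash
python3 - <<'E'
from h import *
for i in range(2):
    s,d,P=wlook("w3"); print(s["time_s"],s["tcp_pos"],s["joint_velocities"].round(3),topfit(P,np.array((.59,-.293)),.064,.0175))
go(s,(.5897,-.2932,.045-.0188))
E
```

```text
2.625 [ 0.58901284 -0.29877916  0.16137404] [ 0.014 -0.025  0.     0.001  0.001  0.002] [ 5.893e-01 -2.990e-01  6.340e-02  5.889e-01 -2.983e-01  1.680e-02
  9.070e+02]
2.675 [ 0.58924165 -0.29847226  0.16194552] [ 0.008 -0.015 -0.     0.001 -0.     0.001] [ 5.893e-01 -2.990e-01  6.330e-02  5.887e-01 -2.980e-01  1.710e-02
  9.110e+02]
shift cm [13.57 -0.47 -0.31] tool x [ 0.001 -0.003 -1.   ] heading -149.76
```

```bash
python3 -m handwheel '[{"fingers":100,"xyz":[4.5,-0.3,-0.2],"yaw":0},{"fingers":100,"xyz":[9,-0.3,-0.2],"yaw":0},{"fingers":100,"xyz":[13.6,-0.3,-0.2],"yaw":0},{"fingers":100,"xyz":[13.6,-0.3,-0.2],"yaw":0},{"fingers":20,"xyz":[13.6,-0.3,-0.2],"yaw":0},{"fingers":20,"xyz":[13.6,-0.3,-0.2],"yaw":0},{"fingers":20,"xyz":[13.6,-0.3,-0.2],"yaw":0},{"fingers":20,"xyz":[13.6,-0.3,-0.2],"yaw":0}]'
python3 - <<'E'
from h import *
from cell import robot
s=robot.read_state();print(s);go(s,(.5897,-.2932,.045-.0188))
E
```

```text
time_s: 3.72
tcp_pos: [0.5902, -0.2953, 0.0272]
orientation: [1.924, 0.516, -1.921]
ft_force: [0.7, -0.2, 0.7]
opening: 0.605
{'time_s': 3.725, 'joint_pos': array([-0.16729706,  0.50921374, -0.25081248,  0.00390377, -0.80743276,
        0.69268802]), 'joint_velocities': array([ 2.57822889e-04,  9.04646255e-03, -3.92527943e-03,  8.22459971e-06,
       -3.38027964e-04, -3.60013236e-04]), 'joint_torque': array([ 5.19074779e-02, -6.30918932e+01,  2.28108913e+01,  5.38825393e+00,
        8.66273465e-02, -3.30512084e-04]), 'tcp_pos': array([ 0.5901528 , -0.29525799,  0.02718637]), 'orientation': array([ 1.92448978,  0.51585296, -1.92079345]), 'ft_force': array([ 0.71073443, -0.15388573,  0.68021138]), 'moment': array([ 0.0959999 ,  0.02386223, -0.00934287]), 'opening': 0.6049865632711244}
shift cm [ 0.1  -0.2  -0.06] tool x [ 0.003 -0.003 -1.   ] heading -149.74
```

```bash
python3 -m handwheel '[{"fingers":20,"xyz":[0,0,0],"yaw":0},{"fingers":20,"xyz":[0,0,0],"yaw":0},{"fingers":20,"xyz":[0,0,0],"yaw":0},{"fingers":20,"xyz":[-5,0,0],"yaw":0},{"fingers":20,"xyz":[-10,0,0],"yaw":0},{"fingers":20,"xyz":[-10,-24.1,1.6],"yaw":0.474},{"fingers":20,"xyz":[-10,-24.1,1.6],"yaw":0.474},{"fingers":20,"xyz":[-10,-24.1,1.6],"yaw":0.474},{"fingers":20,"xyz":[-10,-24.1,1.6],"yaw":0.474},{"fingers":20,"xyz":[-10,-24.1,1.6],"yaw":0.474}]'
python3 -m handwheel '[{"fingers":20,"xyz":[0,0,0],"yaw":0}]'
python3 - <<'E'
from h import *
from cell import robot,optics
s,d,P=wlook("w4");print(s["time_s"],s["tcp_pos"],s["opening"])
go(s,(.4548,-.0955,.0452),-176.9)
np.savez("w4.npz",P=P,img=d["img"])
for n in("top","scene"):
    e=optics.get_image(n);Q=cloud(e);cv2.imwrite(f"pics/{n}4.png",e["img"])
    m=(abs(Q[...,0]-.45)<.02)&(abs(Q[...,1]+.095)<.025)&(Q[...,2]>.05)
    print(n,m.sum())
E
```

```text
time_s: 4.97
tcp_pos: [0.4527, -0.0926, 0.1265]
orientation: [2.194, 0.06, -2.187]
ft_force: [0.9, -0.9, -0.4]
opening: 0.395
time_s: 5.1
tcp_pos: [0.4532, -0.0923, 0.1268]
orientation: [2.195, 0.062, -2.186]
ft_force: [-0.5, 0.1, -0.6]
opening: 0.394
5.1 [ 0.45317919 -0.0922843   0.12681027] 0.3936376993730658
shift cm [ 8.16  0.31 -0.11] tool x [ 0.004 -0.002 -1.   ] heading -176.62 yaw 0.004952043673854156

top 796
scene 688
```

View pics/w4.png

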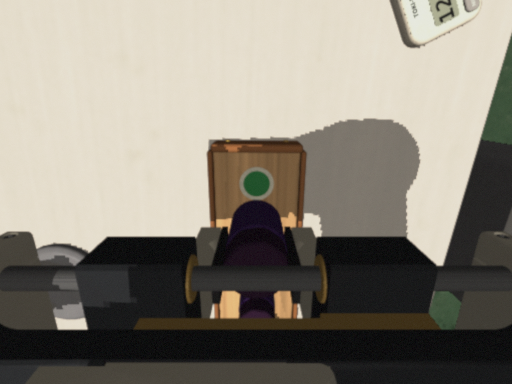

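```bash
python3 - <<'E'
from h import *
from scipy.optimize import least_squares
w=np.load("w4.npz");P=w["P"];im=w["img"].astype(int)
g=(im[...,1]>im[...,2]+15)&(im[...,1]>im[...,0]+5)&(np.hypot(P[...,0]-.45,P[...,1]+.095)<.04)&(P[...,2]<.03)
u=np.nonzero(g);print("green",P[g].mean(0).round(4),g.sum(),u[1].mean(),u[0].mean())
m=np.zeros(g.shape,bool);m[195:245,215:300]=1
q=P[m];q=q[(q[:,2]>.06)&(q[:,2]<.16)]
print(len(q),q.min(0).round(3),q.max(0).round(3))
for lo,hi in((.085,.1),(.1,.115),(.115,.135),(.135,.16)):
    b=q[(q[:,2]>lo)&(q[:,2]<hi)]
    if len(b)>20:
        f=least_squares(lambda c:np.hypot(b[:,0]-c[0],b[:,1]-c[1])-.0175,[.453,-.09],loss="soft_l1",f_scale=.001);print(lo,f.x.round(4),len(b),np.sqrt(np.mean(f.fun**2)).round(4))
# rack side edges
for n in("top4","scene4"):pass
E
```

```text
green [ 0.4528 -0.0986  0.0181] 510 256.19803921568626 183.28235294117647
2494 [ 0.427 -0.112  0.102] [ 0.477 -0.095  0.16 ]
0.1 [ 0.4527 -0.094 ] 284 0.0002
0.115 [ 0.4526 -0.0941] 753 0.0022
0.135 [ 0.4524 -0.0937] 1457 0.0026
```

```bash
python3 -m handwheel '[{"fingers":20,"xyz":[0,0.45,-0.05],"yaw":0},{"fingers":20,"xyz":[3,0.45,-0.05],"yaw":0},{"fingers":20,"xyz":[6,0.45,-0.05],"yaw":0},{"fingers":20,"xyz":[7.5,0.45,-0.05],"yaw":0},{"fingers":20,"xyz":[8.0,0.45,-0.05],"yaw":0},{"fingers":20,"xyz":[8.1,0.45,-0.05],"yaw":0},{"fingers":20,"xyz":[8.1,0.45,-0.05],"yaw":0}]'
python3 - <<'E'
from h import *
from cell import robot
s=robot.read_state();print(s["ft_force"].round(1));go(s,(.4537,-.0968,.0452))
E
```

```text
time_s: 6.12
tcp_pos: [0.4545, -0.098, 0.0457]
orientation: [2.196, 0.059, -2.188]
ft_force: [-0.2, 0.6, -0.4]
opening: 0.391
[-0.2  0.6 -0.4]
shift cm [ 0.05 -0.12  0.08] tool x [ 0.004 -0.003 -1.   ] heading -176.77
```

```bash
python3 -m handwheel '[{"fingers":20,"xyz":[0.05,-0.1,0.06],"yaw":0},{"fingers":20,"xyz":[0.05,-0.1,0.06],"yaw":0},{"fingers":62,"xyz":[0.05,-0.1,0.06],"yaw":0},{"fingers":62,"xyz":[0.05,-0.1,0.06],"yaw":0},{"fingers":62,"xyz":[0.05,-0.1,0.06],"yaw":0},{"fingers":62,"xyz":[0.05,-0.1,0.06],"yaw":0},{"fingers":62,"xyz":[-5,-0.1,0.06],"yaw":0},{"fingers":62,"xyz":[-10,-0.1,0.06],"yaw":0},{"fingers":62,"xyz":[-14,-5.8,0.2],"yaw":0},{"fingers":62,"xyz":[-14,-5.8,0.2],"yaw":0}]'
python3 -m handwheel '[{"fingers":62,"xyz":[0,0,0],"yaw":0}]'
python3 - <<'E'
from h import *
from cell import robot,optics
s,d,P=wlook("w5");print(s["time_s"],s["tcp_pos"],s["opening"]);np.savez("w5.npz",P=P,img=d["img"])
for n in("wrist","top","scene"):
    if n!="wrist": e=optics.get_image(n);P=cloud(e);np.savez(n+"5.npz",**e)
    for k,xy,z,r in(("V",(.454,-.097),.082,.0175),("A",(.452,-.04),.078,.019),("B",(.447,.018),.082,.0175),("C",(.446,.075),.082,.0175)): print(n,k,topfit(P,np.array(xy),z,r))
    m=(abs(P[...,0]-.447)<.07)&(abs(P[...,1])<.16)&(P[...,2]>.012)&(P[...,2]<.037)
    if m.any(): print("rack",[np.round(x,4) for x in cv2.minAreaRect(P[m][:,None,:2].astype(np.float32))])
go(s,(.4525,-.0405,.032),-176.9)
E
```

```text
time_s: 7.38
tcp_pos: [0.4502, -0.0378, 0.1884]
orientation: [2.201, 0.063, -2.181]
ft_force: [0.0, 0.2, -1.4]
opening: 0.623
time_s: 7.5
tcp_pos: [0.45, -0.0375, 0.1883]
orientation: [2.201, 0.065, -2.18]
ft_force: [-1.5, 0.1, -0.6]
opening: 0.621
7.5 [ 0.449951   -0.03749184  0.18832583] 0.6208098913931044
wrist V [ 4.536e-01 -9.930e-02  8.140e-02  4.537e-01 -9.890e-02  1.680e-02
  1.019e+03]
wrist A [ 4.517e-01 -4.490e-02  7.720e-02  4.517e-01 -4.400e-02  1.830e-02
  9.950e+02]
wrist B [4.463e-01 1.300e-02 8.120e-02 4.464e-01 1.420e-02 1.700e-02 7.420e+02]
wrist C [4.443e-01 8.250e-02 8.140e-02 4.446e-01 8.060e-02 1.180e-02 7.700e+01]
rack [array([ 0.4494, -0.0266]), array([0.0943, 0.2292]), np.float64(3.0677)]
top V [ 4.550e-01 -9.450e-02  8.220e-02  4.547e-01 -9.490e-02  1.670e-02
  1.210e+02]
top A None
top B None
top C None
rack [array([ 0.4502, -0.0146]), array([0.0942, 0.2441]), np.float64(3.4312)]
scene V [ 4.544e-01 -9.490e-02  8.230e-02  4.538e-01 -9.680e-02  1.850e-02
  1.180e+02]
scene A [ 4.526e-01 -3.940e-02  7.790e-02  4.533e-01 -4.020e-02  1.870e-02
  1.580e+02]
scene B [4.469e-01 1.860e-02 8.230e-02 4.475e-01 1.810e-02 1.790e-02 1.500e+02]
scene C [4.455e-01 7.460e-02 8.200e-02 4.463e-01 7.330e-02 1.790e-02 1.700e+02]
rack [array([ 0.4501, -0.0121]), array([0.0949, 0.2558]), np.float64(3.1641)]
shift cm [15.63  0.3  -0.09] tool x [ 0.01 -0.   -1.  ] heading -176.58 yaw 0.005667210382452215
```

View pics/w5.png

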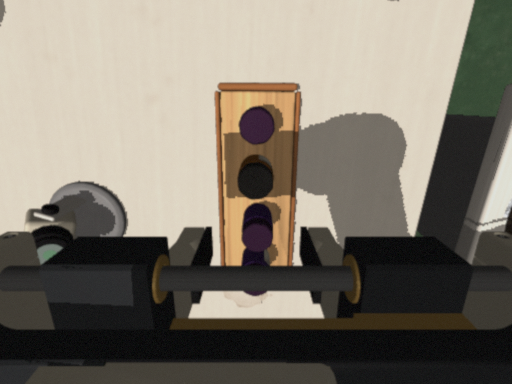

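Violet jar at (257,125) stands in line on the mark place; amber is at (256,178). Next grasp the amber.

```bash
python3 -m handwheel '[{"fingers":62,"xyz":[5,0.35,-0.12],"yaw":0},{"fingers":62,"xyz":[10,0.35,-0.12],"yaw":0},{"fingers":62,"xyz":[14,0.35,-0.12],"yaw":0},{"fingers":62,"xyz":[15.2,0.35,-0.12],"yaw":0},{"fingers":62,"xyz":[15.2,0.35,-0.12],"yaw":0},{"fingers":25,"xyz":[15.2,0.35,-0.12],"yaw":0},{"fingers":25,"xyz":[15.2,0.35,-0.12],"yaw":0},{"fingers":25,"xyz":[15.2,0.35,-0.12],"yaw":0},{"fingers":25,"xyz":[15.2,0.35,-0.12],"yaw":0},{"fingers":25,"xyz":[15.2,0.35,-0.12],"yaw":0}]'
python3 -m handwheel '[{"fingers":25,"xyz":[0,0,0],"yaw":0},{"fingers":25,"xyz":[-5,0,0],"yaw":0},{"fingers":25,"xyz":[-10,0,0],"yaw":0},{"fingers":25,"xyz":[-15,0,0],"yaw":0},{"fingers":25,"xyz":[-19,0,0],"yaw":0},{"fingers":25,"xyz":[-19,0,0],"yaw":0},{"fingers":25,"xyz":[-19,0,0],"yaw":0}]'
python3 - <<'E'
from h import *
from cell import robot
s=robot.read_state();print(s["time_s"],s["joint_pos"].round(3));go(s,(.4537,-.0968,.0452))
E
```

```text
time_s: 8.9
tcp_pos: [0.453, -0.0418, 0.0368]
orientation: [2.202, 0.063, -2.181]
ft_force: [-1.4, 1.4, 6.5]
opening: 0.428
time_s: 9.78
tcp_pos: [0.4506, -0.0416, 0.2264]
orientation: [2.202, 0.063, -2.181]
ft_force: [0.1, 0.5, -1.2]
opening: 0.43
9.775 [ 0.349 -0.024 -0.462  0.004 -1.124 -0.292]
shift cm [18.13  5.51  0.18] tool x [ 0.01 -0.   -1.  ] heading -176.66
```

```bash
python3 - <<'E'
from h import *
Q=np.concatenate([cloud(dict(np.load(n+"0.npz"))).reshape(-1,3) for n in("scene","top")]);Q=Q[~np.isnan(Q[:,0])]
for x0 in np.arange(1.2,-.4,-.08):
    r=[]
    for y0 in np.arange(.9,-.35,-.1):
        m=(Q[:,0]>=x0)&(Q[:,0]<x0+.08)&(Q[:,1]<=y0)&(Q[:,1]>y0-.1)
        r.append("%5d"%(1000*np.percentile(Q[m,2],98)) if m.sum()>3 else "    -")
    print("%.2f"%x0,*r)
E
```

```text
1.20     -     -     -     -     -     -     -     -     -     -     -     -     -
1.12     -     -     -     -     -     -     -     -   102   105   105   105   105
1.04     -     -   128   164   163   161   139   161   164   164   164   164   164
0.96     -     -   137   165   164   163   257   309   162   162   162   162   162
0.88     -     -     6     6     6     5     5     5    26    21     5    99   100
0.80     -     -     6   108   106    36     5     5    26    10    48   100    98
0.72     -     -     6   104    95    19     9    75     5     6    53    99    98
0.64     -     -     7    21    21    20    11    76    99     8     5     5   100
0.56     -     -     6    21    21    20     6    58    13     5     5    65    63
0.48     -     -     6     6     6     5     4     9    25    24    31     5     4
0.40     -     -     6     6     6     5     4    35    84    80    34     5   601
0.32     -     -     6     6     6     5     4     5     7     4     4    19   601
0.24     -     -     6     6     6    54     4     4     4     4     4    21   601
0.16  -788  -168    -2     4     5     3     3     4     4     3     3     2     2
0.08  -786  -786   -62  -788  -785  -786  -788     4   259   257     4  -789  -788
-0.00  -785  -787  -786  -786  -786  -788  -787    15   276   278     5  -787  -789
-0.08  -787  -787  -787  -787  -788  -786     -    18   130     -     -  -788  -786
-0.16  -788  -787  -787  -786  -787  -788     -     -     -     -     -  -789  -788
-0.24     -     -     -     -     -     -     -     -     -     -     -     -     -
-0.32     -     -     -     -     -     -     -     -     -     -     -     -     -
```

```bash
python3 - <<'E'
from h import *
# lens: combine glass / barrel estimates from scene+top (arm clear of it) 
for n in("scene0","top0"):
    d=dict(np.load(n+".npz"));P=cloud(d);im=d["img"].astype(int)
    m=(np.hypot(P[...,0]-.66,P[...,1]-.045)<.05)&(P[...,2]>.07)
    v,u=np.nonzero(m)
    sub=im[v.min()-2:v.max()+3,u.min()-2:u.max()+3]
    print(n,u.min(),u.max(),v.min(),v.max())
    cv2.imwrite("pics/z_%s.png"%n,cv2.resize(np.clip(sub*1.6,0,255).astype(np.uint8),None,fx=12,fy=12,interpolation=cv2.INTER_CUBIC))
E
```

```text
scene0 175 200 200 220
top0 199 223 130 150
```

```bash
python3 - <<'E'
import numpy as np
# j1,j2,j3,x,y,z
D=np.array([[1.6031,.3594,.0110,.1707,.6526,.2256],[.349,-.024,-.462,.4506,-.0416,.2264],[-.17,.38,-.11,.5887,-.2992,.1604],[-.1673,.5092,-.2508,.5902,-.2953,.0272],[.8,-.08,-.51,.3989,.1369,.2271]])
A=[];b=[]
for j1,j2,j3,x,y,z in D:
    rp=x*np.cos(j1)+y*np.sin(j1);lat=-x*np.sin(j1)+y*np.cos(j1);print("lat",round(lat,3))
    A.append([1,0,np.sin(j2),np.cos(j3-j2)]);b.append(rp);A.append([0,1,np.cos(j2),np.sin(j3-j2)]);b.append(z)
p,res,_,sv=np.linalg.lstsq(np.array(A),np.array(b),rcond=None);print(p.round(4),res,sv)
for j2 in np.arange(-1,1.4,.2):
    j3=1.25;print(round(j2,1),"rp %.3f z %.3f"%(p[0]+p[2]*np.sin(j2)+p[3]*np.cos(j3-j2),p[1]+p[2]*np.cos(j2)+p[3]*np.sin(j3-j2)))
E
```

```text
lat -0.192
lat -0.193
lat -0.195
lat -0.193
lat -0.191
[ 0.0058 -0.1751  0.5955  0.46  ] [1.10796268e-05] [3.34454805 2.93719883 0.37177015 0.22056364]
-1.0 rp -0.784 z 0.505
-0.8 rp -0.633 z 0.648
-0.6 rp -0.457 z 0.759
-0.4 rp -0.262 z 0.832
-0.2 rp -0.057 z 0.865
-0.0 rp 0.151 z 0.857
0.2 rp 0.353 z 0.808
0.4 rp 0.541 z 0.719
0.6 rp 0.708 z 0.595
0.8 rp 0.847 z 0.440
1.0 rp 0.953 z 0.260
1.2 rp 1.020 z 0.064
```

View pics/z_scene0.png

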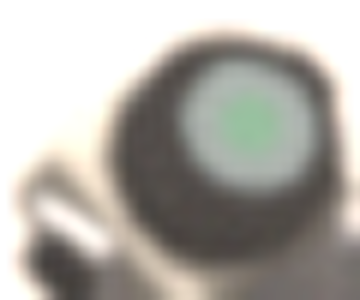

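```bash
python3 -m handwheel '[{"fingers":25,"xyz":[-45,15,-5],"yaw":0},{"fingers":25,"xyz":[-45,15,-5],"yaw":0},{"fingers":25,"xyz":[-45,15,-5],"yaw":0},{"fingers":25,"xyz":[-45,15,-5],"yaw":0},{"fingers":25,"xyz":[-45,15,-5],"yaw":0},{"fingers":25,"xyz":[-45,15,-5],"yaw":0},{"fingers":25,"xyz":[-45,15,-5],"yaw":0},{"fingers":25,"xyz":[-45,15,-5],"yaw":0},{"fingers":25,"xyz":[-45,15,-5],"yaw":0}]'
python3 - <<'E'
from h import *
from cell import robot
s=robot.read_state();print(s["time_s"],s["joint_pos"].round(3));go(s,(.9,-.19,.7))
E
```

```text
time_s: 10.9
tcp_pos: [0.5068, -0.1892, 0.6769]
orientation: [2.203, 0.062, -2.181]
ft_force: [0.0, 0.2, -1.5]
opening: 0.43
10.9 [ 6.000e-03  2.060e-01  8.200e-01  1.000e-03 -2.175e+00  5.200e-02]
shift cm [ -1.92   2.33 -39.27] tool x [ 0.01 -0.   -1.  ] heading -176.73
```

```bash
python3 -m handwheel '[{"fingers":25,"xyz":[0,0,-35],"yaw":0},{"fingers":25,"xyz":[0,0,-35],"yaw":0},{"fingers":25,"xyz":[0,0,-35],"yaw":0},{"fingers":25,"xyz":[0,0,-35],"yaw":0},{"fingers":25,"xyz":[0,0,-35],"yaw":0}]'
python3 - <<'E'
from h import *
from cell import robot
s=robot.read_state();print(s["time_s"],s["joint_pos"].round(3));go(s,(.9,-.19,.7))
E
```

```text
time_s: 11.52
tcp_pos: [0.7287, -0.158, 0.6037]
orientation: [2.229, 0.046, -2.139]
ft_force: [-0.2, -0.2, -0.4]
opening: 0.434
11.525 [ 0.055  0.595  1.247  0.021 -2.182  0.015]
shift cm [ -8.86   4.34 -17.3 ] tool x [ 0.042 -0.015 -0.999] heading -176.66
```

```bash
python3 -m handwheel '[{"fingers":25,"xyz":[-40,0,-40],"yaw":0},{"fingers":25,"xyz":[-40,0,-40],"yaw":0},{"fingers":25,"xyz":[-40,0,-40],"yaw":0}]'
python3 - <<'E'
from h import *
from cell import robot
s=robot.read_state();print(s["time_s"],s["joint_pos"].round(3));go(s,(.9,-.19,.7))
E
```

```text
time_s: 11.9
tcp_pos: [0.7398, -0.1308, 0.6191]
orientation: [2.272, 0.028, -2.076]
ft_force: [0.2, 0.1, -0.3]
opening: 0.432
11.9 [ 0.103  0.583  1.252  0.047 -2.152 -0.018]
shift cm [ -6.42   7.09 -16.3 ] tool x [ 0.091 -0.03  -0.995] heading -176.59
```

```bash
python3 -m handwheel '[{"fingers":25,"xyz":[-50,18,-50],"yaw":0},{"fingers":25,"xyz":[-50,18,-50],"yaw":0},{"fingers":25,"xyz":[-50,18,-50],"yaw":0},{"fingers":25,"xyz":[-50,18,-50],"yaw":0},{"fingers":25,"xyz":[-50,18,-50],"yaw":0},{"fingers":25,"xyz":[-50,18,-50],"yaw":0}]'
python3 - <<'E'
from h import *
from cell import robot
s=robot.read_state();print(s["time_s"],s["joint_pos"].round(3));go(s,(.9,-.19,.7))
E
```

```text
time_s: 12.65
tcp_pos: [0.7476, -0.1521, 0.6285]
orientation: [2.31, 0.007, -2.014]
ft_force: [0.5, -0.1, -0.1]
opening: 0.427
12.65 [ 0.083  0.577  1.251  0.068 -2.11   0.014]
shift cm [ -4.8    4.99 -15.81] tool x [ 0.137 -0.047 -0.989] heading -176.48
```

```bash
python3 - <<'E'
from h import *
from cell import robot
s=robot.read_state();go(s,(.70,.217,.60));p=s["tcp_pos"]
go(s,p+np.array([.48,.15,.45]))
E
```

```text
shift cm [  0.43 -37.21   2.84] tool x [ 0.137 -0.047 -0.989] heading -176.48 
shift cm [-38.64  -9.9  -54.43] tool x [ 0.137 -0.047 -0.989] heading -176.48
```

```bash
python3 -m handwheel '[{"fingers":25,"xyz":[0.4,-37,2.8],"yaw":0},{"fingers":25,"xyz":[0.4,-37,2.8],"yaw":0},{"fingers":25,"xyz":[0.4,-37,2.8],"yaw":0},{"fingers":25,"xyz":[0.4,-37,2.8],"yaw":0},{"fingers":25,"xyz":[0.4,-37,2.8],"yaw":0},{"fingers":25,"xyz":[0.4,-37,2.8],"yaw":0},{"fingers":25,"xyz":[0.4,-37,2.8],"yaw":0}]'
python3 -m handwheel '[{"fingers":25,"xyz":[-39,-10,-54],"yaw":0},{"fingers":25,"xyz":[-39,-10,-54],"yaw":0},{"fingers":25,"xyz":[-39,-10,-54],"yaw":0}]'
python3 -m handwheel '[{"fingers":25,"xyz":[-35,-10,-54],"yaw":0},{"fingers":25,"xyz":[-35,-10,-54],"yaw":0},{"fingers":25,"xyz":[-35,-10,-54],"yaw":0}]'
python3 - <<'E'
from h import *
from cell import robot
s=robot.read_state();print(s["time_s"],s["joint_pos"].round(3));go(s,(.9,-.19,.7))
E
```

```text
time_s: 13.52
tcp_pos: [0.7, 0.2199, 0.5979]
orientation: [2.303, 0.012, -2.015]
ft_force: [0.6, -1.2, -1.1]
opening: 0.428
time_s: 13.9
tcp_pos: [0.7473, 0.2292, 0.6223]
orientation: [2.349, 0.017, -1.963]
ft_force: [-0.7, 0.2, -1.3]
opening: 0.433
time_s: 14.28
tcp_pos: [0.7701, 0.2341, 0.625]
orientation: [2.405, 0.025, -1.899]
ft_force: [0.3, 0.0, -0.9]
opening: 0.429
14.275 [ 0.611  0.616  1.251  0.181 -2.025 -0.45 ]
shift cm [ -2.8   43.44 -11.34] tool x [ 0.233 -0.035 -0.972] heading -175.85
```

```bash
python3 -m handwheel '[{"fingers":25,"xyz":[-32,-10,-57],"yaw":0},{"fingers":25,"xyz":[-32,-10,-57],"yaw":0},{"fingers":25,"xyz":[-32,-10,-57],"yaw":0}]'
python3 -m handwheel '[{"fingers":25,"xyz":[-28,-10,-60],"yaw":0},{"fingers":25,"xyz":[-28,-10,-60],"yaw":0},{"fingers":25,"xyz":[-28,-10,-60],"yaw":0}]'
python3 -m handwheel '[{"fingers":25,"xyz":[-24,-10,-62],"yaw":0},{"fingers":25,"xyz":[-24,-10,-62],"yaw":0},{"fingers":25,"xyz":[-24,-10,-62],"yaw":0}]'
python3 - <<'E'
from h import *
from cell import robot,optics
s=robot.read_state();print(s["time_s"],s["joint_pos"].round(3));go(s,(.9,-.19,.7))
# lens axis: glass centre vs foot centre and barrel from both views, several frames averaged
for n in("scene","top"):
    gs=[]
    for i in range(4):
        d=optics.get_image(n);P=cloud(d);im=d["img"].astype(int)
        b=(np.hypot(P[...,0]-.66,P[...,1]-.045)<.06)&(P[...,2]>.085)
        gl=b&(im.sum(2)>210)&(im[...,1]>=im[...,2])&(np.hypot(P[...,0]-.66,P[...,1]-.045)<.02)
        gs.append(P[gl])
    g=np.concatenate(gs);c=g.mean(0);print(n,len(g),c.round(4),np.linalg.svd(g-c,full_matrices=False)[2][2].round(3))
E
```

```text
time_s: 14.65
tcp_pos: [0.7961, 0.2395, 0.625]
orientation: [2.458, 0.034, -1.835]
ft_force: [1.1, -0.2, -0.6]
opening: 0.429
time_s: 15.02
tcp_pos: [0.824, 0.2444, 0.6246]
orientation: [2.511, 0.042, -1.768]
ft_force: [0.1, -0.1, -1.0]
opening: 0.433
time_s: 15.4
tcp_pos: [0.8524, 0.2491, 0.6251]
orientation: [2.562, 0.05, -1.697]
ft_force: [-0.1, 0.4, -0.8]
opening: 0.428
15.4 [ 0.596  0.655  1.25   0.238 -1.827 -0.424]
shift cm [-4.59 44.38 -4.01] tool x [ 0.391 -0.01  -0.921] heading -175.37 
scene 415 [0.6602 0.0439 0.0925] [-0.541  0.142  0.829]
top 276 [0.6602 0.0455 0.0929] [-0.572  0.144  0.807]
```

```bash
python3 - <<'E'
from h import *
from cell import robot
s=robot.read_state();go(s,(.70,-.36,.60));p=s["tcp_pos"]
go(s,p+np.array([.46,-.24,.45]))
E
```

```text
shift cm [-2.95 59.65 19.5 ] tool x [ 0.392 -0.01  -0.92 ] heading -175.37 
shift cm [-23.13  28.61 -57.99] tool x [ 0.392 -0.01  -0.92 ] heading -175.37
```

```bash
python3 -m handwheel '[{"fingers":25,"xyz":[-3,59.6,19.5],"yaw":0},{"fingers":25,"xyz":[-3,59.6,19.5],"yaw":0},{"fingers":25,"xyz":[-3,59.6,19.5],"yaw":0},{"fingers":25,"xyz":[-3,59.6,19.5],"yaw":0},{"fingers":25,"xyz":[-3,59.6,19.5],"yaw":0},{"fingers":25,"xyz":[-3,59.6,19.5],"yaw":0},{"fingers":25,"xyz":[-3,59.6,19.5],"yaw":0},{"fingers":25,"xyz":[-3,59.6,19.5],"yaw":0},{"fingers":25,"xyz":[-3,59.6,19.5],"yaw":0},{"fingers":25,"xyz":[-3,59.6,19.5],"yaw":0}]'
python3 -m handwheel '[{"fingers":25,"xyz":[-23,28,-58],"yaw":0},{"fingers":25,"xyz":[-23,28,-58],"yaw":0},{"fingers":25,"xyz":[-23,28,-58],"yaw":0}]'
python3 - <<'E'
from h import *
from cell import robot
s=robot.read_state();print(s["time_s"],s["joint_pos"].round(3));go(s,s["tcp_pos"]+np.array([.46,-.24,.45]))
E
```

```text
time_s: 17.05
tcp_pos: [0.6993, -0.3582, 0.6013]
orientation: [2.564, 0.051, -1.694]
ft_force: [0.5, 0.3, -0.0]
opening: 0.429
time_s: 17.42
tcp_pos: [0.7722, -0.386, 0.6433]
orientation: [2.58, 0.019, -1.649]
ft_force: [1.3, -0.2, -1.5]
opening: 0.429
17.425 [-0.278  0.564  1.245 -0.088 -1.823  0.304]
shift cm [-20.68  29.07 -58.69] tool x [ 0.421 -0.032 -0.907] heading -175.35
```

```bash
python3 -m handwheel '[{"fingers":25,"xyz":[-21,29,-58],"yaw":0},{"fingers":25,"xyz":[-21,29,-58],"yaw":0},{"fingers":25,"xyz":[-21,29,-58],"yaw":0}]'
python3 -m handwheel '[{"fingers":25,"xyz":[-18,29,-58],"yaw":0},{"fingers":25,"xyz":[-18,29,-58],"yaw":0},{"fingers":25,"xyz":[-18,29,-58],"yaw":0}]'
python3 - <<'E'
from h import *
from cell import robot
s=robot.read_state();print(s["time_s"],s["joint_pos"].round(3));go(s,s["tcp_pos"]+np.array([.46,-.24,.45]))
go(s,(.45,0,.45))
E
```

```text
time_s: 17.8
tcp_pos: [0.7984, -0.39, 0.652]
orientation: [2.607, -0.021, -1.571]
ft_force: [-0.6, -0.3, -1.5]
opening: 0.435
time_s: 18.18
tcp_pos: [0.8254, -0.3962, 0.658]
orientation: [2.631, -0.061, -1.494]
ft_force: [-0.0, 0.4, -1.3]
opening: 0.426
18.175 [-0.253  0.585  1.251 -0.04  -1.689  0.293]
shift cm [-12.57  30.25 -60.37] tool x [ 0.513 -0.092 -0.853] heading -174.63 
shift cm [ -5.17 -42.65  39.56] tool x [ 0.513 -0.092 -0.853] heading -174.63
```

```bash
python3 - <<'E'
from h import *
from cell import robot
s=robot.read_state();go(s,(.521,.08,.297))
E
```

```text
shift cm [ 10.79 -52.28  40.59] tool x [ 0.513 -0.092 -0.853] heading -174.63
```

```bash
python3 -m handwheel '[{"fingers":25,"xyz":[10.8,-52.3,40.6],"yaw":0},{"fingers":25,"xyz":[10.8,-52.3,40.6],"yaw":0},{"fingers":25,"xyz":[10.8,-52.3,40.6],"yaw":0},{"fingers":25,"xyz":[10.8,-52.3,40.6],"yaw":0},{"fingers":25,"xyz":[10.8,-52.3,40.6],"yaw":0},{"fingers":25,"xyz":[10.8,-52.3,40.6],"yaw":0},{"fingers":25,"xyz":[10.8,-52.3,40.6],"yaw":0},{"fingers":25,"xyz":[10.8,-52.3,40.6],"yaw":0},{"fingers":25,"xyz":[10.8,-52.3,40.6],"yaw":0},{"fingers":25,"xyz":[10.8,-52.3,40.6],"yaw":0}]'
python3 -m handwheel '[{"fingers":25,"xyz":[0,0,0],"yaw":0},{"fingers":25,"xyz":[0,0,0],"yaw":0}]'
python3 - <<'E'
from h import *
s,d,P=wlook("w6");print(s["time_s"],s["joint_pos"].round(3));np.savez("w6.npz",P=P,img=d["img"],tp=s["tcp_pos"],o=s["orientation"])
go(s,(.521,.08,.297))
E
```

```text
time_s: 19.42
tcp_pos: [0.558, 0.0221, 0.3416]
orientation: [2.632, -0.061, -1.493]
ft_force: [1.0, 0.9, -0.6]
opening: 0.425
time_s: 19.68
tcp_pos: [0.5582, 0.0225, 0.3427]
orientation: [2.633, -0.059, -1.491]
ft_force: [-0.0, -0.8, -0.9]
opening: 0.431
19.675 [ 0.612 -0.216 -0.692  0.561 -0.768 -0.901]
shift cm [ 1.46 -6.33  5.05] tool x [ 0.516 -0.09  -0.852] heading -174.62
```

View pics/w6.png

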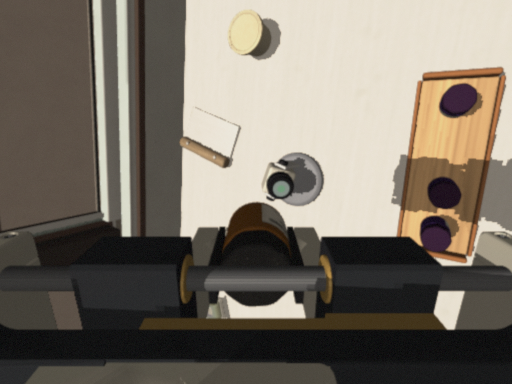

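Wrist view: amber jar held square at (257,245); big stand below with lens glass at (280,187); violet jars in the rack on the right undisturbed. Now fit lens and in-hand jar.

```bash
cat > lens.py <<'E'
from h import *
from scipy.optimize import least_squares
def lens(P,im,uv=(280,187),rad=14):
    im=im.astype(int);v,u=np.mgrid[:384,:512]
    near=(np.hypot(u-uv[0],v-uv[1])<rad*2)&(P[...,2]>.07)
    gl=near&(im[...,1]>im[...,2]+5)&(im.sum(2)>150)
    g=P[gl];c=np.median(g,0);g=g[np.linalg.norm(g-c,axis=1)<.03]
    c=g.mean(0);n=np.linalg.svd(g-c,full_matrices=False)[2][2];n*=np.sign(n[2])
    print("glass",len(g),c.round(4),"n",n.round(3),"rms",np.std((g-c)@n).round(4),"ext",np.ptp(g,0).round(3))
    b=near&~gl;q=P[b]; h=(q-c)@n; q=q[(abs(h)<.006)&(np.linalg.norm(q-c,axis=1)<.03)]
    if len(q)>10:
        c2=q.mean(0);n2=np.linalg.svd(q-c2,full_matrices=False)[2][2];print("rim",len(q),c2.round(4),(n2*np.sign(n2[2])).round(3))
    return c,n
def jar(P,tp,o,z0=-.03,box=(205,250,215,300)):
    "cylinder axis of held jar in tool frame (r 19 mm)"
    R=Ro.from_rotvec(o).as_matrix();m=np.zeros(P.shape[:2],bool);m[box[0]:box[1],box[2]:box[3]]=1
    q=(P[m]-tp)@R;q=q[(np.hypot(q[:,1],q[:,2])<.028)&(q[:,0]>-.06)&(q[:,0]<.04)]
    def f(p): 
        d=np.array([1,p[2],p[3]]);d/=np.linalg.norm(d);w=q-np.array([0,p[0],p[1]])
        return np.linalg.norm(w-np.outer(w@d,d),axis=1)-.019
    s=(q[:,0]>-.02);q=q[s]
    r=least_squares(f,[0,0,0,0],loss="soft_l1",f_scale=.0007)
    print("jar tool y,z at x=0:",r.x[:2].round(4),"slopes",r.x[2:].round(4),len(q),"x range",q[:,0].min().round(4),np.percentile(q[:,0],99.5).round(4),"rms",np.sqrt(np.mean(r.fun**2)).round(4))
E
python3 - <<'E'
from lens import *
w=np.load("w6.npz");lens(w["P"],w["img"]);jar(w["P"],w["tp"],w["o"])
E
```

```text
glass 209 [0.659  0.0422 0.0914] n [-0.565  0.159  0.81 ] rms 0.0009 ext [0.022 0.026 0.017]
rim 227 [0.6599 0.0388 0.0909] [-0.553  0.13   0.823]
jar tool y,z at x=0: [0.0019 0.0013] slopes [-0.0041  0.0021] 1519 x range -0.02 0.0147 rms 0.002
```

```bash
python3 - <<'E'
from h import *
from cell import robot
s=robot.read_state();go(s,(.70,-.45,.62));go(s,s["tcp_pos"]+np.array([.40,-.33,.45]))
E
```

```text
shift cm [-12.04  50.46 -22.47] tool x [ 0.516 -0.09  -0.852] heading -174.7 
shift cm [-14.72  38.95 -54.59] tool x [ 0.516 -0.09  -0.852] heading -174.7
```

```bash
python3 -m handwheel '[{"fingers":25,"xyz":[-12,50.5,-22.5],"yaw":0},{"fingers":25,"xyz":[-12,50.5,-22.5],"yaw":0},{"fingers":25,"xyz":[-12,50.5,-22.5],"yaw":0},{"fingers":25,"xyz":[-12,50.5,-22.5],"yaw":0},{"fingers":25,"xyz":[-12,50.5,-22.5],"yaw":0},{"fingers":25,"xyz":[-12,50.5,-22.5],"yaw":0},{"fingers":25,"xyz":[-12,50.5,-22.5],"yaw":0},{"fingers":25,"xyz":[-12,50.5,-22.5],"yaw":0},{"fingers":25,"xyz":[-12,50.5,-22.5],"yaw":0},{"fingers":25,"xyz":[-12,50.5,-22.5],"yaw":0}]'
python3 -m handwheel '[{"fingers":25,"xyz":[-15,39,-55],"yaw":0},{"fingers":25,"xyz":[-15,39,-55],"yaw":0},{"fingers":25,"xyz":[-15,39,-55],"yaw":0}]'
python3 - <<'E'
from h import *
from cell import robot
s=robot.read_state();print(s["time_s"],s["joint_pos"].round(3));go(s,s["tcp_pos"]+np.array([.40,-.33,.45]))
E
```

```text
time_s: 20.98
tcp_pos: [0.7016, -0.4572, 0.6189]
orientation: [2.636, -0.067, -1.492]
ft_force: [-0.5, 0.3, -3.1]
opening: 0.431
time_s: 21.35
tcp_pos: [0.7641, -0.502, 0.6646]
orientation: [2.645, -0.103, -1.45]
ft_force: [2.0, 0.5, -3.4]
opening: 0.427
21.35 [-0.417  0.567  1.244 -0.111 -1.673  0.414]
shift cm [-12.12  38.97 -55.21] tool x [ 0.538 -0.119 -0.835] heading -174.9
```

```bash
python3 -m handwheel '[{"fingers":25,"xyz":[-12,39,-55],"yaw":0},{"fingers":25,"xyz":[-12,39,-55],"yaw":0}]'
python3 - <<'E'
from h import *
from cell import robot
s=robot.read_state();print(s["time_s"],s["joint_pos"].round(3));go(s,s["tcp_pos"]+np.array([.40,-.33,.45]))
a=np.array([-.555,.145,.819]);L=np.array([.6602,.0447,.0927])
go(s,L+a*.25)
E
```

```text
time_s: 21.6
tcp_pos: [0.7798, -0.5133, 0.68]
orientation: [2.66, -0.151, -1.372]
ft_force: [0.7, -0.2, -0.8]
opening: 0.427
21.6 [-0.413  0.571  1.252 -0.09  -1.615  0.412]
shift cm [ -7.83  39.38 -55.7 ] tool x [ 0.578 -0.155 -0.801] heading -174.27 
shift cm [  6.52 -64.55  38.12] tool x [ 0.578 -0.155 -0.801] heading -174.27
```

```bash
python3 -m handwheel '[{"fingers":25,"xyz":[6.5,-64.5,38],"yaw":0},{"fingers":25,"xyz":[6.5,-64.5,38],"yaw":0},{"fingers":25,"xyz":[6.5,-64.5,38],"yaw":0},{"fingers":25,"xyz":[6.5,-64.5,38],"yaw":0},{"fingers":25,"xyz":[6.5,-64.5,38],"yaw":0},{"fingers":25,"xyz":[6.5,-64.5,38],"yaw":0},{"fingers":25,"xyz":[6.5,-64.5,38],"yaw":0},{"fingers":25,"xyz":[6.5,-64.5,38],"yaw":0},{"fingers":25,"xyz":[6.5,-64.5,38],"yaw":0},{"fingers":25,"xyz":[6.5,-64.5,38],"yaw":0}]'
python3 - <<'E'
from h import *
from cell import robot
s=robot.read_state();print(s["time_s"],s["joint_pos"].round(3))
a=np.array([-.555,.145,.819]);L=np.array([.6602,.0447,.0927])
go(s,L+a*.22)
E
```

```text
time_s: 22.85
tcp_pos: [0.5776, -0.0446, 0.3819]
orientation: [2.666, -0.149, -1.367]
ft_force: [0.4, 0.5, 0.3]
opening: 0.43
22.85 [ 0.474 -0.241 -0.698  0.658 -0.716 -0.861]
shift cm [  4.57 -13.7    8.53] tool x [ 0.582 -0.152 -0.799] heading -174.36
```

```bash
python3 -m handwheel '[{"fingers":25,"xyz":[4.5,-13.7,8.5],"yaw":0},{"fingers":25,"xyz":[4.5,-13.7,8.5],"yaw":0},{"fingers":25,"xyz":[4.5,-13.7,8.5],"yaw":0},{"fingers":25,"xyz":[4.5,-13.7,8.5],"yaw":0},{"fingers":25,"xyz":[4.5,-13.7,8.5],"yaw":0},{"fingers":25,"xyz":[4.5,-13.7,8.5],"yaw":0}]'
python3 - <<'E'
from lens import *
s,d,P=wlook("w7");print(s["time_s"],s["joint_pos"].round(3));np.savez("w7.npz",P=P,img=d["img"],tp=s["tcp_pos"],o=s["orientation"])
# project lens to pixel
m=d["mount"];R=Ro.from_rotvec(s["orientation"]).as_matrix()
c=m[:3,:3].T@(R.T@(np.array([.66,.044,.0925])-s["tcp_pos"])-m[:3,3]);uv=(c[0]/c[2]*d["fx"]+d["cx"],c[1]/c[2]*d["fy"]+d["cy"]);print(uv)
lens(P,d["img"],uv,18);jar(P,s["tcp_pos"],s["orientation"])
a=np.array([-.555,.145,.819]);L=np.array([.6602,.0447,.0927])
go(s,L+a*.22)
E
```

```text
time_s: 23.6
tcp_pos: [0.5386, 0.0765, 0.2752]
orientation: [2.67, -0.15, -1.365]
ft_force: [-0.6, 0.7, -0.7]
opening: 0.429
23.6 [ 0.707 -0.19  -0.972  0.992 -0.631 -1.458]
(np.float64(262.0832076256852), np.float64(165.94116386188423))
glass 270 [0.6584 0.0425 0.091 ] n [-0.554  0.163  0.817] rms 0.0008 ext [0.02  0.025 0.017]
rim 306 [0.6599 0.0406 0.0912] [-0.559  0.143  0.817]
jar tool y,z at x=0: [0.0019 0.0013] slopes [-0.0032  0.0033] 1520 x range -0.02 0.0142 rms 0.0019
shift cm [ 0.15 -0.05  0.18] tool x [ 0.584 -0.151 -0.798] heading -174.5
```

View pics/w7.png

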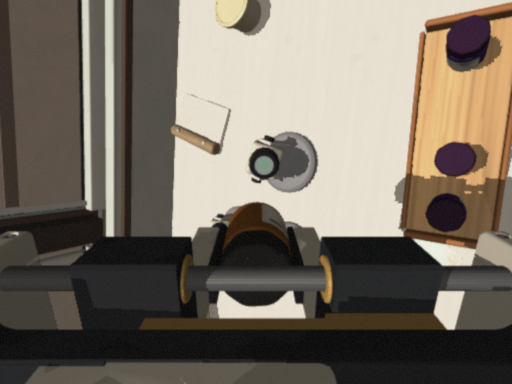

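```bash
cat > kin.py <<'E'
import numpy as np
from scipy.optimize import least_squares
from scipy.spatial.transform import Rotation as Ro
# joints | tcp | rotvec
D=[([1.60311,.35937,.01105,-.0004,-1.22409,-.28809],[.17068,.65255,.22562],[1.39384,1.07594,-1.39599]),
([-.16730,.50921,-.25081,.0039,-.80743,.69269],[.59015,-.29526,.02719],[1.92449,.51585,-1.92079]),
([.349,-.024,-.462,.004,-1.124,-.292],[.4506,-.0416,.2264],[2.202,.063,-2.181]),
([.006,.206,.82,.001,-2.175,.052],[.5068,-.1892,.6769],[2.203,.062,-2.181]),
([.611,.616,1.251,.181,-2.025,-.45],[.7701,.2341,.625],[2.405,.025,-1.899]),
([.596,.655,1.25,.238,-1.827,-.424],[.8524,.2491,.6251],[2.562,.05,-1.697]),
([-.253,.585,1.251,-.04,-1.689,.293],[.8254,-.3962,.658],[2.631,-.061,-1.494]),
([.612,-.216,-.692,.561,-.768,-.901],[.5582,.0225,.3427],[2.633,-.059,-1.491]),
([.474,-.241,-.698,.658,-.716,-.861],[.5776,-.0446,.3819],[2.666,-.149,-1.367]),
([.707,-.19,-.972,.992,-.631,-1.458],[.5386,.0765,.2752],[2.67,-.15,-1.365])]
rz=lambda a:Ro.from_euler('z',a);ry=lambda a:Ro.from_euler('y',a);rx=lambda a:Ro.from_euler('x',a)
def fk(p,j):
    a,h,l1,l2,el,lat,o,d,c6=p
    R=rz(j[0]);T=R.apply([a,lat,h]);R=R*ry(j[1]);T=T+R.apply([0,0,l1]);R=R*ry(-j[2]);T=T+R.apply([l2,0,el])
    R=R*rx(S[0]*j[3]);R=R*ry(-j[4]);T=T+R.apply([d,o,0]);R=R*rx(S[1]*j[5]+c6);return T,R
best=None
for s4 in(1,-1):
  for s6 in(1,-1):
    for c in(0,np.pi/2,np.pi,-np.pi/2):
      S=(s4,s6)
      def f(p):
        r=[]
        for j,t,o in D:
            T,R=fk(p,j);r+=list(T-t)+list(.3*(R.inv()*Ro.from_rotvec(o)).as_rotvec())
        return np.array(r)
      q=least_squares(f,[0,.2,.6,.46,0,-.1,-.1,.3,c])
      if best is None or q.cost<best[0]: best=(q.cost,S,q.x)
cost,S,p=best
def ik(T,ax,yaw0=None,lo=(-3.07,-1.43,-1.0,-3.03,-3.05,-3.03),hi=(3.07,2.12,1.25,1.67,0,3.03),start=D[-1][0]):
    "TCP at T, tool x along ax, roll free"
    f=lambda j:(lambda X:np.r_[X[0]-T,.3*(X[1].apply([1,0,0])-ax)])(fk(p,j))
    return min((least_squares(f,np.clip(np.array(start)+k,np.array(lo)+.01,np.array(hi)-.01),bounds=(lo,hi)) for k in(0,.3,-.3)),key=lambda q:q.cost)
E
python3 - <<'E'
from kin import *
print(cost,S,p.round(4))
a=np.array([-.555,.145,.819]);L=np.array([.6602,.0447,.0927])
for d in(.119,.13,.15,.17,.2):
    q=ik(L+a*d,-a);print(d,q.x.round(3),q.cost); T,R=fk(p,q.x);print((T-L-a*d).round(4))
E
```

```text
3.806122985254342e-07 (-1, -1) [ 2.0000e-04  1.9870e-01  6.0170e-01  4.6340e-01 -1.0000e-04  1.0000e-04
 -1.9200e-01  3.7800e-01  3.1417e+00]
0.119 [ 0.393  0.008 -1.     1.356 -0.358 -2.539] 4.0230849760120504e-05
[0.0031 0.0012 0.0036]
0.13 [ 0.431 -0.013 -1.     1.297 -0.383  3.03 ] 2.5362556076212175e-05
[0.0023 0.0009 0.0029]
0.15 [ 0.492 -0.053 -1.     1.21  -0.427 -3.03 ] 5.336905069250481e-06
[0.001  0.0004 0.0014]
0.17 [ 0.555 -0.092 -0.995  1.128 -0.478 -1.505] 4.018992309539684e-10
[0. 0. 0.]
0.2 [ 0.663 -0.146 -0.96   0.975 -0.583  3.029] 4.018992303906641e-10
[-0.  0. -0.]
```

```bash
python3 - <<'E'
from kin import *
a=np.array([-.5556,.145,.819]);L=np.array([.660,.0440,.0925])
rng=np.random.default_rng(0);lo=np.array([-3.07,-1.43,-1.6,-3.03,-3.05,-3.03]);hi=np.array([3.07,2.12,1.25,1.67,0,3.03])
sol=set()
for i in range(150):
    q=ik(L+a*.119,-a,lo=tuple(lo),start=rng.uniform(lo,hi)) 
    if q.cost<1e-8: sol.add(tuple(q.x[:5].round(2)))
print(sol)
for tilt in(33,34,35,36,37):
  for az in(-5,0,5):
    n=np.radians(165.4+az);b=np.array([np.sin(np.radians(tilt))*np.cos(n),np.sin(np.radians(tilt))*np.sin(n),np.cos(np.radians(tilt))])
    q=ik(L+a*.100+b*.0188,-b,lo=tuple(lo));print(tilt,az,q.x[:5].round(3),q.cost<1e-8)
E
```

```text
{(np.float64(0.28), np.float64(-0.0), np.float64(-1.04), np.float64(1.59), np.float64(-0.3))}
33 -5 [ 0.461  0.024 -0.979  1.246 -0.426] True
33 0 [ 0.384  0.007 -1.004  1.343 -0.34 ] True
33 5 [ 0.29  -0.008 -1.023  1.458 -0.245] True
34 -5 [ 0.432  0.021 -0.998  1.335 -0.414] True
34 0 [ 0.336  0.003 -1.022  1.464 -0.319] True
34 5 [ 0.207 -0.012 -1.038  1.644 -0.207] True
35 -5 [ 0.399  0.018 -1.015  1.427 -0.402] True
35 0 [ 0.282 -0.    -1.036  1.594 -0.298] True
35 5 [ 0.202 -0.015 -1.04   1.67  -0.211] False
36 -5 [ 0.364  0.016 -1.029  1.522 -0.392] True
36 0 [ 0.253 -0.003 -1.043  1.67  -0.292] False
36 5 [ 0.21  -0.017 -1.041  1.67  -0.222] False
37 -5 [ 0.328  0.014 -1.042  1.618 -0.383] True
37 0 [ 0.263 -0.004 -1.044  1.67  -0.306] False
37 5 [ 0.218 -0.019 -1.042  1.67  -0.233] False
```

```bash
cat > fin.py <<'E'
from h import *
from cell import robot
a=np.array([-.5556,.145,.819]);Lw=np.array([.6587,.0424,.0912])
def fin(dist,L=Lw,off=(.0185,.0019,.0013),s=None):
    s=s or robot.read_state();R=Ro.from_rotvec(s["orientation"]).as_matrix()
    B=s["tcp_pos"]+R@np.array(off);w=B-L;ax=-R[:,0]
    print("t",s["time_s"],"j",s["joint_pos"].round(3),"f",s["ft_force"].round(1));print("base: along %.4f"%(w@a),"off",(w-(w@a)*a).round(4),"ang err %.2f deg"%np.degrees(np.arccos(ax@a)),"tilt %.1f az %.1f"%(np.degrees(np.arccos(ax[2])),np.degrees(np.arctan2(ax[1],ax[0]))))
    print("shift cm",(R.T@(L+a*dist-B)*100).round(2))
E
python3 -c "
from fin import *
fin(.12)"
```

```text
t 23.65 j [ 0.707 -0.189 -0.972  0.992 -0.631 -1.459] f [ 0.1 -1.  -0.7]
base: along 0.2037 off [ 0.0027 -0.0003  0.0018] ang err 1.59 deg tilt 37.1 az 165.4
shift cm [ 8.34 -0.13  0.6 ]
```

```bash
python3 -m handwheel '[{"fingers":25,"xyz":[3,-0.1,0.2],"yaw":0},{"fingers":25,"xyz":[6,-0.1,0.4],"yaw":0},{"fingers":25,"xyz":[8.3,-0.1,0.6],"yaw":0},{"fingers":25,"xyz":[8.3,-0.1,0.6],"yaw":0},{"fingers":25,"xyz":[8.3,-0.1,0.6],"yaw":0}]'
python3 -c "
from fin import *
fin(.12);fin(.1)"
```

```text
time_s: 24.28
tcp_pos: [0.5903, 0.0669, 0.2155]
orientation: [2.659, -0.157, -1.386]
ft_force: [-0.2, -0.2, -0.4]
opening: 0.426
t 24.275 j [ 0.409 -0.036 -1.016  1.396 -0.385 -1.663] f [-0.2 -0.2 -0.4]
base: along 0.1248 off [0.0104 0.0015 0.0067] ang err 0.35 deg tilt 36.3 az 164.7
shift cm [0.45 0.06 1.26]
t 24.275 j [ 0.409 -0.036 -1.016  1.396 -0.385 -1.663] f [-0.2 -0.2 -0.4]
base: along 0.1248 off [0.0104 0.0015 0.0067] ang err 0.35 deg tilt 36.3 az 164.7
shift cm [2.45 0.04 1.3 ]
```

```bash
sed -i 's/^def fin/a=a\/np.linalg.norm(a)\ndef fin/' fin.py; python3 -m handwheel '[{"fingers":25,"xyz":[2.0,0,2.2],"yaw":0},{"fingers":25,"xyz":[2.0,0,2.2],"yaw":0},{"fingers":25,"xyz":[2.0,0,2.2],"yaw":0}]'
python3 -c "
from fin import *
fin(.1)"
```

```text
time_s: 24.65
tcp_pos: [0.595, 0.0669, 0.1997]
orientation: [2.646, -0.162, -1.409]
ft_force: [-0.5, 0.7, -1.1]
opening: 0.43
t 24.65 j [ 0.379 -0.004 -1.016  1.444 -0.365 -1.696] f [-0.5  0.7 -1.1]
base: along 0.1093 off [0.0062 0.0037 0.0036] ang err 0.87 deg tilt 35.3 az 164.0
shift cm [0.94 0.31 0.74]
```

```bash
python3 -m handwheel '[{"fingers":25,"xyz":[0.8,0.6,1.8],"yaw":0},{"fingers":25,"xyz":[0.8,0.6,1.8],"yaw":0},{"fingers":25,"xyz":[0.8,0.6,1.8],"yaw":0}]'
python3 -c "
from fin import *
fin(.1)"
```

```text
time_s: 25.02
tcp_pos: [0.593, 0.0619, 0.1938]
orientation: [2.635, -0.166, -1.429]
ft_force: [0.7, 0.9, 0.0]
opening: 0.424
t 25.025 j [ 0.381  0.002 -1.016  1.415 -0.366 -1.673] f [0.7 0.9 0. ]
base: along 0.1049 off [ 0.0014 -0.0007  0.0011] ang err 1.29 deg tilt 34.5 az 163.3
shift cm [ 0.5  -0.09  0.17]
```

```bash
python3 -m handwheel '[{"fingers":25,"xyz":[0.7,-0.1,0.6],"yaw":0},{"fingers":25,"xyz":[0.7,-0.1,0.6],"yaw":0},{"fingers":25,"xyz":[0.7,-0.1,0.6],"yaw":0}]'
python3 - <<'E'
from fin import *
from lens import *
from cell import optics
fin(.1)
s,d,P=wlook("w8");m=d["mount"];R=Ro.from_rotvec(s["orientation"]).as_matrix()
c=m[:3,:3].T@(R.T@(Lw-s["tcp_pos"])-m[:3,3]);uv=(c[0]/c[2]*d["fx"]+d["cx"],c[1]/c[2]*d["fy"]+d["cy"]);print(uv)
lens(P,d["img"],uv,22);jar(P,s["tcp_pos"],s["orientation"])
for n in("scene","top"):
    e=optics.get_image(n);cv2.imwrite(f"pics/{n}8.png",e["img"]);np.savez(n+"8.npz",**e)
c=cv2.resize(np.clip(cv2.imread("pics/scene8.png")[130:280,130:330].astype(float)*1.6,0,255).astype(np.uint8),None,fx=3,fy=3,interpolation=cv2.INTER_CUBIC)
cv2.imwrite("pics/fin8.png",np.hstack([c[:, :600]]))
E
```

```text
time_s: 25.4
tcp_pos: [0.5951, 0.0624, 0.1878]
orientation: [2.63, -0.169, -1.437]
ft_force: [0.8, -0.7, -0.2]
opening: 0.426
t 25.4 j [ 0.369  0.015 -1.016  1.44  -0.358 -1.69 ] f [ 0.8 -0.7 -0.2]
base: along 0.0989 off [ 0.0001  0.0006 -0.0001] ang err 1.58 deg tilt 34.2 az 163.0
shift cm [-0.11  0.07  0.01]
(np.float64(254.13015585636253), np.float64(185.7873603570053))
glass 496 [0.6586 0.0426 0.0913] n [-0.557  0.156  0.816] rms 0.0007 ext [0.022 0.026 0.017]
rim 529 [0.6598 0.0396 0.0912] [-0.553  0.134  0.822]
jar tool y,z at x=0: [0.0019 0.0013] slopes [-0.0035  0.0065] 1523 x range -0.02 0.0142 rms 0.0019
```

View pics/fin8.png

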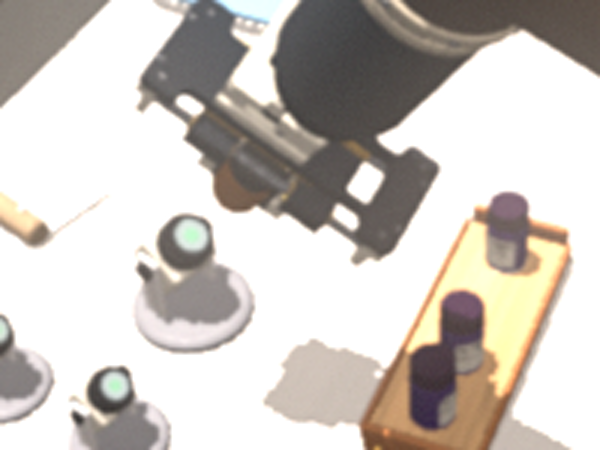

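```bash
python3 - <<'E'
from fin import *
from scipy.optimize import least_squares
Lf=np.array([.6602,.0444,.0925])
s=robot.read_state();R=Ro.from_rotvec(s["orientation"]).as_matrix();ax=-R[:,0]
for n in("scene8","top8"):
    d=dict(np.load(n+".npz"));P=cloud(d);im=d["img"].astype(int)
    B=s["tcp_pos"]+R@np.array([.0185,0,0])
    w=P-B;h=w@ax;rr=np.linalg.norm(w-h[...,None]*ax,axis=-1)
    m=(h>-.01)&(h<.03)&(rr<.03)&(im[...,2]>im[...,0]*1.25)
    q=P[m];print(n,len(q))
    if len(q)<15: continue
    e1=np.cross(ax,[0,0,1]);e1/=np.linalg.norm(e1);e2=np.cross(ax,e1)
    f=lambda p:np.hypot((q-B)@e1-p[0],(q-B)@e2-p[1])-.019
    r=least_squares(f,[0,0],loss="soft_l1",f_scale=.001)
    c=B+r.x[0]*e1+r.x[1]*e2;hh=(q-B)@ax
    print("lateral fit mm",(r.x*1000).round(1),"rms",np.sqrt(np.mean(r.fun**2)).round(4),"jar low end h",np.sort(hh)[[0,3,8]].round(4))
    v=c-Lf;print("fixed-cam: along %.4f"%(v@a),"off",(v-(v@a)*a).round(4))
E
```

```text
scene8 81
lateral fit mm [-0.5 -1.1] rms 0.0006 jar low end h [0.007  0.0083 0.0105]
fixed-cam: along 0.0986 off [0.0003 0.     0.0002]
top8 9
```

```bash
python3 -m handwheel '[{"fingers":25,"xyz":[-0.05,0.05,0],"yaw":0},{"fingers":25,"xyz":[-0.05,0.05,0],"yaw":0},{"fingers":25,"xyz":[-0.05,0.05,0],"yaw":0},{"fingers":25,"xyz":[-0.05,0.05,0],"yaw":0}]'
python3 - <<'E'
from fin import *
from cell import optics
fin(.1);print(robot.read_state()["joint_velocities"].round(4))
P=cloud(optics.get_image("scene"))
for k,xy,z,r in(("V",(.454,-.097),.082,.0175),("B",(.447,.018),.082,.0175),("C",(.446,.075),.082,.0175)): print(k,topfit(P,np.array(xy),z,r))
fin(.1)
E
```

```text
time_s: 26.05
tcp_pos: [0.5948, 0.0621, 0.1886]
orientation: [2.631, -0.168, -1.436]
ft_force: [0.3, -0.7, -0.2]
opening: 0.428
t 26.05 j [ 0.37   0.013 -1.016  1.435 -0.359 -1.686] f [ 0.3 -0.7 -0.2]
base: along 0.0997 off [0.0002 0.0003 0.0001] ang err 1.55 deg tilt 34.2 az 163.0
shift cm [-0.03  0.03  0.03]
[ 0.0013  0.0022 -0.0005  0.0014 -0.001   0.001 ]
V [ 4.548e-01 -9.440e-02  8.200e-02  4.552e-01 -9.590e-02  1.660e-02
  1.240e+02]
B [4.469e-01 1.860e-02 8.220e-02 4.456e-01 1.720e-02 1.860e-02 1.510e+02]
C [4.455e-01 7.450e-02 8.220e-02 4.475e-01 7.380e-02 1.880e-02 1.680e+02]
t 26.1 j [ 0.37   0.013 -1.016  1.435 -0.359 -1.686] f [-0.5 -0.5 -1.4]
base: along 0.0996 off [0.0002 0.0003 0.0001] ang err 1.56 deg tilt 34.2 az 163.0
shift cm [-0.04  0.03  0.02]
```

```bash
python3 -c "
from cell import order
print(order.hand_in())"
```

```text
the job is handed in; nothing more can be done
None
```

The job was handed in at about 26 s. The lone violet jar stands released in the vacant place, and the arm is holding the amber jar's base up to the inspection camera. The hand-in reports no verdict.

**Violet jar:** It measured about (0.455, −0.095) m, in line with the row and within about 1 mm of the place I worked out. The last scene view shows the two row jars had not moved. I did not re-measure the cream tub or the timer.

**Amber jar:** The moves cannot tilt the tool directly. I got the lean by pushing against the arm's reach limits and starting each push from the pose the last one had reached.
- **Position:** The base is about 99.6 mm from the glass and within 1 mm of the lens axis. A fit from the scene camera agreed, giving 98.6 mm and 0.3 mm off the axis just before the last 1 mm correction.
- **Squareness:** The jar is about 1.6° off square to the lens axis I measured. Its lean is 34.2° instead of 35°.
- **Steadiness:** Joint speeds were near zero and the wrist force was about 1 N.

**Checks that disagreed or stayed open:**
- **Wrist camera:** It read positions about 4 mm different from the fixed cameras along the row, so I used offsets within one camera.
- **Base edge:** It was not seen cleanly. The distance relies on the grip height, give or take a few mm.
- **Joint 3 range:** It read up to 1.252 rad at its 1.25 rad limit during the tilting, and finished at −1.016 rad, close to its −1.02 rad limit. I could not tell whether the 1.252 counts as passing the range.

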